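Napkin rings onto their stand

ROBOT

A 6-joint arm with a two-finger parallel gripper is mounted at the origin on the work surface. World frame = base frame: x ahead of the robot, y to its left, z up, the work surface at z = 0. Lengths are in m, angles in degrees, forces in N, time in s.
With the tool pointing down it reaches from about 0.325 to 0.85 m from the base axis. Payload 15.5 kg.
Tool frame: the origin (TCP) lies at the very end of the fingers, on their centre line; the grasp point (between the pads) lies arm.grip_depth behind it (arm.grip_depth is the distance from the TCP to the grasp point, in m); z points along the fingers, y is the line along which they close (so a half turn about z gives the same grasp; the last joint's range is limited). The gripper opens to 91 mm and grips with 3 to 60 N. Pads are 32 mm wide; open, the fingers measure 118 mm over their backs; the gripper's body (76 mm by 178 mm) begins 60 mm behind the grasp point.
Start: joints at [57.611, 28.281, 77.091, -0, 74.628, -5.472], TCP at [0.283, 0.557, 0.214] pointing down, gripper open.
Joint ranges: [-166.48, 166.48], [-47.26, 123.95], [12.59, 153.08], [-70.14, 250.14], [6.76, 159.57], [-176.63, 176.63]. Speed limits (degrees/s): [108.29, 108.29, 147.25, 172.46, 172.46, 172.46].

INTERFACE

Orientations are given as a 3x3 rotation matrix whose columns are the frame's x, y, z axes.
In Python, from rig import arm gives the robot as it stands. Calls block until the motion is done:
- arm.move_to(position, orientation): joint-space move of the TCP to a pose.
- arm.move_l(position, orientation=None, feed=0.15): straight line of the TCP; orientation=None keeps the orientation; feed is the mean speed in m/s.
- arm.move_joints(angles): joint-space move.
- arm.grip(opening): finger opening in m; the grip force is fixed at half the most; returns when the fingers have stopped.
- arm.sleep(seconds).
- arm.solve_ik(position, orientation): joint angles nearest the present ones, or None.
- arm.snapshot(name): name is "side" or "top"; returns the picture (480x640x3 uint8, red, green, blue); there is no depth.
- arm.get_calibration(name): a dict with "intrinsics" (3x3 intrinsics, pixels), "cam_to_world" (4x4, takes a point from camera to world coordinates). Camera axes: x right, y down, z forward; pixel columns grow to the right and rows downward; lengths in m; the calibration is good to about 2 mm. A picture is of the moment at which its call begins. get_calibration takes no time and is no camera call.
A pose or a line that the arm cannot do raises arm.Unreachable and nothing moves.
- arm.sign_off(): hands the job in; it is judged then, once.
Readings, each from a call of its own:
- arm.current_t(): time.
- arm.current_joint_positions(): joint angles.
- arm.current_dq(): joint speeds.
- arm.current_tau(): joint torques, N m.
- arm.current_ee_pos(): TCP position.
- arm.current_tool_rot(): TCP orientation.
- arm.current_force(): force on the tool from outside, world axes, zero at the start.
- arm.current_torque(): the same for the moment, N m.
- arm.current_width(): finger opening in m.
- arm.current_grasp_force(): force on a finger pad.
Only numpy, scipy, OpenCV 4.12 (cv2) and the standard library are available. Lean on these libraries where they do the work, as an engineer would, in place of code of your own. Each camera call takes 0.05 s, during which the arm holds its last target. There are 200 camera calls.

TASK

Put the napkin rings away on their stand: thread the square wooden ring onto the rod first, then the eight-sided one outside it, and then push the wooden end cap fully home on the rod's free end so they stay on. Leave the round steel ring and everything else on the counter where they are.

Things in the scene. Friction and masses are not known exactly. Their poses are not given: they have to be found in the camera images.
- stand: the napkin-ring stand, immovable: dark steel foot (120 mm along the rod, 130 mm across, 18 mm high), an upright 50 mm wide and 118 mm high, a round flange 52 mm across (its top 141 mm up), and a bright steel rod sticking out level from the flange. Origin: centre of the foot's underside; x along the rod towards its free end. The flange face is 20 mm from the origin along x.
- rod_root (a point): the point on the rod's axis at the flange face. The rod is 20 mm in diameter and 150 mm long, its axis level, 115 mm above the counter, free at the far end. x points along the rod from flange to free end, z up.
- rod_tip (a point): the free end of the rod, on its axis, 150 mm from rod_root along x; same axes as rod_root. The last 10 mm taper from 20 to 10 mm in diameter.
- square_center (a point): the centre of the square wooden napkin ring: outside 58 x 58 mm, square hole 38 x 38 mm right through, 45 mm long along the hole, 90 g. It stands loose on one flat side with its hole level, so the centre is 29 mm up. x runs along the hole (either end is alike), z up at the start.
- octagon_center (a point): the centre of the eight-sided wooden napkin ring: 62 mm across flats, eight-sided hole 38 mm across flats right through, 36 mm long along the hole, 80 g. It stands loose on one flat with its hole level, the centre 31 mm up. x runs along the hole (either end is alike), z up at the start; flats face sideways (local y).
- cap_center (a point): the centre of the wooden end cap's eight-sided barrel, 50 mm across flats, 48 mm long, 90 g, loose on one flat, centre 25 mm up, flats sideways (local y). x points from the mouth to the closed end. A blind bore 26 mm across flats, 40 mm deep, opens at x = -24 mm, its floor at x = +16 mm. The closed end has a small ball reaching x = +36 mm.
- end_cap: the same end cap as a whole; origin at the centre of its starting underside. It goes on with its x the same way as the rod's; when home, its centre is 16 mm short of rod_tip and it hangs about 3 mm low.
- round_ring: thin-walled round steel ring, 54 mm across and 35 mm tall, lying flat with its hole upward; not part of the job. Origin at the centre of its underside.
- jar: closed glass jar, 80 mm across, 90 mm tall; bystander. Origin at the centre of its underside.
- mug: white mug, 84 mm across, 90 mm tall; bystander. Origin at the centre of its underside.
- bowl: white bowl, 100 mm across, 55 mm tall; bystander. Origin at the centre of its underside.
- mill: dark turned wooden pepper mill, about 56 mm across, 165 mm tall; bystander. Origin at the centre of its underside.
- spoon: wooden spoon lying flat; bystander, about 200 mm long; origin at its middle, x from handle to bowl.
- square_ring: the same square ring as a body; origin at the centre of its starting underside, axes as at its centre point.
- octagon_ring: the same octagon ring as a body; origin at the centre of its starting underside, axes as at its centre point.

How it is judged (in metres and radians):
On the way, in this order (a step that is already met when the one before it is completed fails the run):
1. the square ring is on the rod, with the eight-sided ring not yet on it (x of square_center in the frame of rod_root between 0.015 and 0.135 m and y of square_center in the frame of rod_root between -0.014 and 0.014 m and z of square_center in the frame of rod_root between -0.016 and 0.014 m and not (x of octagon_center in the frame of rod_root between 0.015 and 0.135 m and y of octagon_center in the frame of rod_root between -0.014 and 0.014 m and z of octagon_center in the frame of rod_root between -0.016 and 0.014 m)), for 0.2 s.
2. the eight-sided ring is on the rod, outside the square one (x of square_center in the frame of rod_root between 0.015 and 0.135 m and y of square_center in the frame of rod_root between -0.014 and 0.014 m and z of square_center in the frame of rod_root between -0.016 and 0.014 m and x of octagon_center in the frame of rod_root between 0.015 and 0.135 m and y of octagon_center in the frame of rod_root between -0.014 and 0.014 m and z of octagon_center in the frame of rod_root between -0.016 and 0.014 m and ((x of square_center in the frame of rod_root below 0.03 m and x of octagon_center in the frame of rod_root above 0.03 m) or (x of square_center in the frame of rod_root below 0.045 m and x of octagon_center in the frame of rod_root above 0.045 m) or (x of square_center in the frame of rod_root below 0.06 m and x of octagon_center in the frame of rod_root above 0.06 m) or (x of square_center in the frame of rod_root below 0.075 m and x of octagon_center in the frame of rod_root above 0.075 m) or (x of square_center in the frame of rod_root below 0.09 m and x of octagon_center in the frame of rod_root above 0.09 m) or (x of square_center in the frame of rod_root below 0.105 m and x of octagon_center in the frame of rod_root above 0.105 m))), for 0.2 s.
3. the end cap is fully home on the rod's end, outside both rings (all of step 2 and x of cap_center in the frame of rod_root between 0.128 and 0.142 m and y of cap_center in the frame of rod_root between -0.007 and 0.007 m and z of cap_center in the frame of rod_root between -0.009 and 0.006 m and angle between the x axis of cap_center and the x axis of rod_root, either way round below 0.2 rad), for 0.2 s.
At the end, for the whole second after the job is handed in: Both rings hang on the rod (the rod passes through them), the square one nearer the flange than the eight-sided one, and the end cap is on the free end with its bore floor within about 6 mm of the rod's tip, in line with the rod within 0.2 rad; all released and at rest (under 0.03 m/s) (all of step 3 and linear speed of each of square_ring, octagon_ring, end_cap below 0.03 m/s); the robot touches nothing.
It fails at once if a bystander (round steel ring, jar, mug, bowl, spoon or mill) is moved by more than 30 mm (distance of any of round_ring, jar, mug, bowl, spoon, mill from where it was at the start of the episode above 0.03 m).
It also fails if it takes over 64 s, if anything falls off the work surface, if the arm or the gripper's body presses on something with over 40 N, if the wrist force passes 120 N, or if a joint passes its speed limit or range.

## Working session

There is one attempt and no reset: what is moved stays moved. The work goes in short steps, each a Python script; the robot and the scene stay as the last script left them, time stands still between calls to the robot, and variables do not carry over. Pictures are saved under pics/ and viewed, at most 10 in all, crops included, and the job is handed in when it is done.

```bash
mkdir -p pics; ls
python3 - <<'E'
from rig import arm
import cv2,numpy as np
for n in("top","side"):
    cv2.imwrite(f"pics/{n}0.png",arm.snapshot(n)[:,:,::-1])
    c=arm.get_calibration(n);print(n,np.round(c["intrinsics"],1).tolist(),np.round(c["cam_to_world"],3).tolist())
print(arm.grip_depth,arm.current_tool_rot(),arm.current_t(),arm.current_width())
E
```

```text
pics
top [[503.6, 0.0, 325.3], [0.0, 503.6, 240.3], [0.0, 0.0, 1.0]] [[0.022, -0.988, 0.15, 0.337], [-1.0, -0.021, 0.009, 0.046], [-0.005, -0.15, -0.989, 1.326], [0.0, 0.0, 0.0, 1.0]]
side [[487.0, 0.0, 315.1], [0.0, 487.0, 247.8], [0.0, 0.0, 1.0]] [[0.81, -0.306, 0.5, 0.094], [-0.586, -0.407, 0.7, -0.598], [-0.01, -0.861, -0.509, 0.562], [0.0, 0.0, 0.0, 1.0]]
0.0188 [[-8.91665606e-01  4.52694259e-01 -5.95062840e-04]
 [ 4.52694638e-01  8.91665115e-01 -9.42349849e-04]
 [ 1.04000409e-04 -1.10964271e-03 -9.99999379e-01]] 0.1 0.09137111234024006
```

View pics/top0.png

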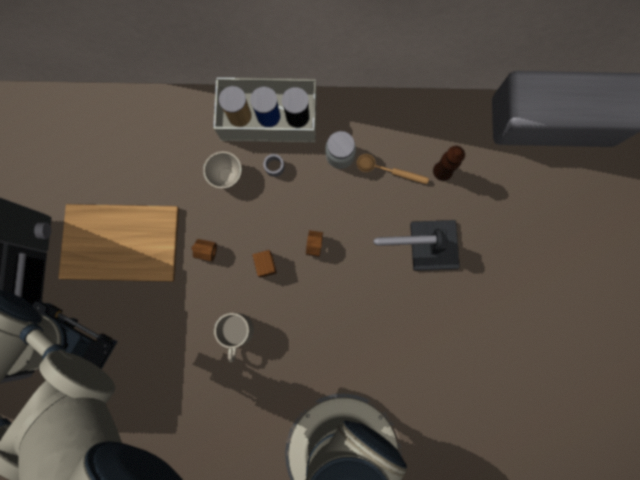

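View pics/side0.png

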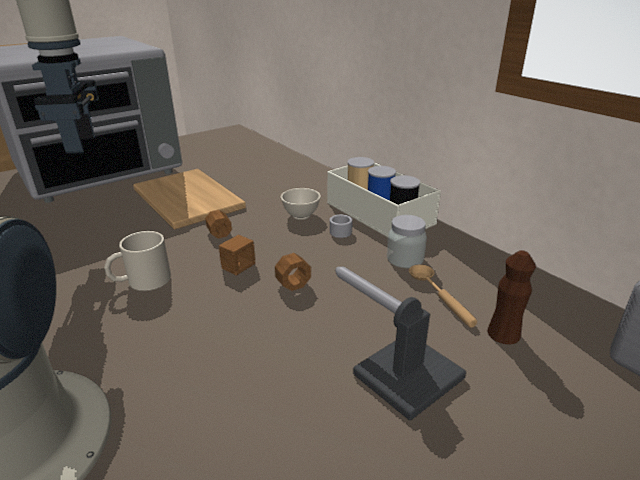

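Top view: stand foot at (436,246), rod running left to its tip at (377,241), octagon ring at (315,243), square ring at (264,263), cap at (204,250). I'll zoom in on these.

Run:
```python
import cv2,numpy as np
t=cv2.imread("pics/top0.png");s=cv2.imread("pics/side0.png")
a=cv2.resize(t[225:290,180:340],(800,325),interpolation=3)
b=cv2.resize(s[200:300,190:400],(578,275),interpolation=3)
b=cv2.copyMakeBorder(b,0,0,0,222,0)
cv2.imwrite("pics/z0.png",np.clip(np.vstack([a,b])*1.6,0,255).astype(np.uint8))
```

```text
(no output)
```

View pics/z0.png

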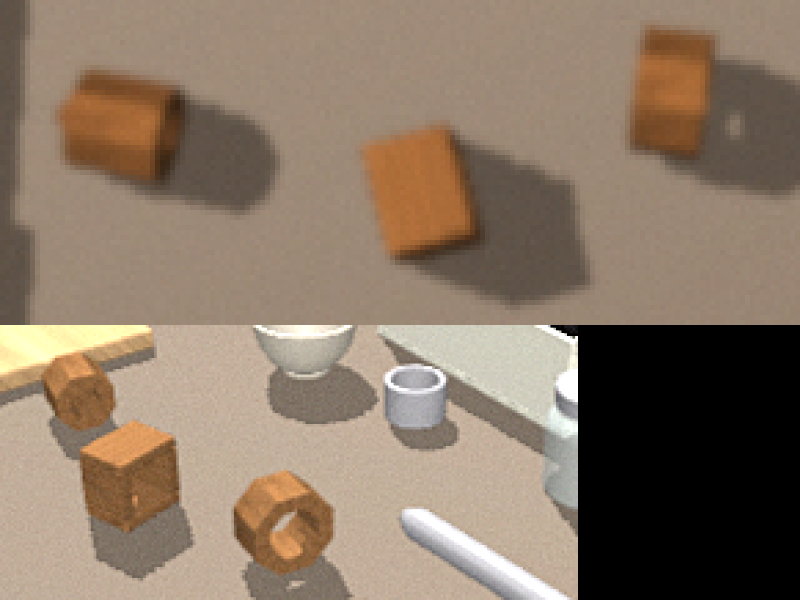

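```bash
cat > fit.py <<'E'
import cv2,numpy as np
from rig import arm
from scipy.optimize import minimize
S=4
CAL={n:arm.get_calibration(n) for n in("top","side")}
def proj(n,P):
    c=CAL[n];T=np.linalg.inv(c["cam_to_world"]);q=(c["intrinsics"]@(P@T[:3,:3].T+T[:3,3]).T).T
    return q[:,:2]/q[:,2:]
def prism(n,r,x0,x1,r1=None,off=0):   # n-gon prism along x, apothem r, z up
    a=np.arange(n)*2*np.pi/n+np.pi/n;out=[]
    for x,ap in((x0,r),(x1,r1 or r)):
        R=ap/np.cos(np.pi/n);out.append(np.c_[np.full(n,x),R*np.cos(a),R*np.sin(a)])
    return np.vstack(out)
MODEL=dict(square=([prism(4,.029,-.0225,.0225)],.029),octagon=([prism(8,.031,-.018,.018)],.031),
  cap=([prism(8,.025,-.024,.024),prism(12,.0055,.02,.035)],.025),
  rod=([prism(24,.01,0,.14),prism(24,.01,.14,.15,.005)],.115))
def masks(img,kind):
    h=cv2.cvtColor(img,cv2.COLOR_RGB2HSV)
    m=(h[...,1]>130)&(h[...,0]<20)&(h[...,2]>30) if kind=="wood" else (h[...,1]<60)&(h[...,2]>90)
    return m
def pose(p,z):
    c,s=np.cos(p[2]),np.sin(p[2]);return np.array([[c,-s,0],[s,c,0],[0,0,1]]),np.array([p[0],p[1],z])
def fit(name,imgs,p0,pad=14,z=None):
    parts,z0=MODEL[name];z=z0 if z is None else z
    data={}
    for n,im in imgs.items():
        R,t=pose(p0,z);q=proj(n,np.vstack(parts)@R.T+t)
        lo=np.maximum(np.floor(q.min(0))-pad,0).astype(int);hi=np.ceil(q.max(0)).astype(int)+pad
        c=cv2.resize(im[lo[1]:hi[1],lo[0]:hi[0]],None,fx=S,fy=S,interpolation=cv2.INTER_CUBIC)
        data[n]=(lo,masks(c,"rod" if name=="rod" else "wood"))
    def iou(p,n):
        R,t=pose(p,z);lo,m=data[n];d=np.zeros(m.shape,np.uint8)
        for P in parts:
            q=(proj(n,P@R.T+t)-lo+.5)*S-.5
            cv2.fillConvexPoly(d,cv2.convexHull(np.round(q*16).astype(np.int32)),1,shift=4)
        d=d>0;return (d&m).sum()/(d|m).sum()
    f=lambda p:-sum(iou(p,n) for n in data)
    best=None
    for da in(-.25,0,.25):
        x0=np.array(p0)+[0,0,da]
        r=minimize(f,x0,method="Nelder-Mead",options=dict(initial_simplex=x0+np.array([[0,0,0],[.015,0,0],[0,.015,0],[0,0,.2]]),xatol=1e-4,fatol=1e-5))
        if best is None or r.fun<best.fun:best=r
    return best.x,[round(iou(best.x,n),3) for n in data]
def back(n,u,v,z):
    c=CAL[n];M=c["cam_to_world"];d=M[:3,:3]@np.linalg.inv(c["intrinsics"])@[u,v,1];return M[:3,3]+d*(z-M[2,3])/d[2]
E
python3 - <<'E'
from fit import *
im={n:cv2.imread(f"pics/{n}0.png")[:,:,::-1].copy() for n in CAL}
def init(name,u,v,yaw):
    b=back("top",u,v,MODEL[name][1]);return [b[0],b[1],yaw]
r=back("top",436,240,.115);t=back("top",377,241,.115);print("rod guess",r,t)
for name,p in(("square",init("square",264,263,np.pi/2-.25)),("octagon",init("octagon",315,243,np.pi/2)),("cap",init("cap",205,250,np.pi/2)),("rod",[t[0],t[1]-.15,np.pi/2])):
    for sub in(("top","side"),("top",),("side",)):
        x,i=fit(name,{k:im[k] for k in sub},p);print(name,sub,np.round(x,4),i)
for n,u,v,z in(("bowl",222,170,.05),("mug",232,332,.08),("round",273,164,.03),("jar",340,148,.09)):print(n,back("top",u,v,z))
E
```

```text
rod guess [ 0.52715708 -0.21280102  0.115     ] [ 0.52165592 -0.0695643   0.115     ]
square ('top', 'side') [0.4699 0.2135 1.9254] [np.float64(0.879), np.float64(0.691)]
square ('top',) [0.4692 0.2134 1.9327] [np.float64(0.88)]
square ('side',) [0.4718 0.213  1.9716] [np.float64(0.695)]
octagon ('top', 'side') [0.5262 0.0857 1.5283] [np.float64(0.874), np.float64(0.887)]
octagon ('top',) [0.525  0.0857 1.5227] [np.float64(0.876)]
octagon ('side',) [0.5265 0.0852 1.5797] [np.float64(0.892)]
cap ('top', 'side') [0.5035 0.3717 1.3161] [np.float64(0.867), np.float64(0.545)]
cap ('top',) [0.5029 0.3723 1.2871] [np.float64(0.869)]
cap ('side',) [0.504  0.3712 1.3222] [np.float64(0.548)]
rod ('top', 'side') [ 0.533  -0.2066  1.6299] [np.float64(0.758), np.float64(0.128)]
rod ('top',) [ 0.5331 -0.2066  1.6317] [np.float64(0.759)]
rod ('side',) [ 0.4845 -0.2351  1.6292] [np.float64(0.176)]
bowl [0.71120958 0.33155106 0.05      ]
mug [0.29514449 0.27882025 0.08      ]
round [0.73638275 0.20080543 0.03      ]
jar [0.76364891 0.02405821 0.09      ]
```

```bash
cat > ov.py <<'E'
from fit import *
def overlay(im,fits,box,name,scale=4,mask=True):
    out=[]
    for n,(u0,v0,u1,v1) in box.items():
        c=cv2.resize(im[n][v0:v1,u0:u1],None,fx=scale,fy=scale,interpolation=cv2.INTER_CUBIC)[:,:,::-1].copy()
        c=np.clip(c*1.5,0,255).astype(np.uint8)
        if mask:
            for k,col in(("wood",(255,0,0)),("rod",(0,0,255))):
                m=masks(cv2.resize(im[n][v0:v1,u0:u1],None,fx=scale,fy=scale,interpolation=cv2.INTER_CUBIC),k).astype(np.uint8)
                cv2.drawContours(c,cv2.findContours(m,0,1)[0],-1,col,1)
        for k,(p,z) in fits.items():
            R,t=pose(p,z)
            for P in MODEL[k][0]:
                q=(proj(n,P@R.T+t)-[u0,v0]+.5)*scale-.5
                cv2.polylines(c,[cv2.convexHull(q.astype(np.int32))],True,(0,255,0),1)
        out.append(c)
    w=max(c.shape[1] for c in out)
    cv2.imwrite(name,np.vstack([cv2.copyMakeBorder(c,0,0,0,w-c.shape[1],0) for c in out]))
E
python3 - <<'E'
from ov import *
im={n:cv2.imread(f"pics/{n}0.png")[:,:,::-1].copy() for n in CAL}
F=dict(square=([.4699,.2135,1.9254],.029),octagon=([.5262,.0857,1.5283],.031),cap=([.5035,.3717,1.3161],.025),rod=([.533,-.2066,1.6299],.115))
overlay(im,F,dict(top=(185,220,452,285),side=(190,200,450,330)),"pics/ov.png",3)
h=cv2.cvtColor(im["side"],cv2.COLOR_RGB2HSV);g=cv2.cvtColor(im["top"],cv2.COLOR_RGB2HSV)
for u,v in((370,285),(355,275),(330,300),(293,262),(230,250),(245,255),(300,330)):print("s",u,v,h[v,u])
for u,v in((400,240),(400,239),(400,230),(385,255),(264,263),(300,270)):print("t",u,v,g[v,u])
E
```

```text
s 370 285 [126   7 178]
s 355 275 [128  12 170]
s 330 300 [ 17  48 121]
s 293 262 [ 13 142 138]
s 230 250 [ 14 147 104]
s 245 255 [ 15 147  83]
s 300 330 [ 13  50 122]
t 400 240 [128   7 137]
t 400 239 [125  11 135]
t 400 230 [16 62 95]
t 385 255 [13 61 96]
t 264 263 [ 13 168 112]
t 300 270 [14 63 97]
```

View pics/ov.png

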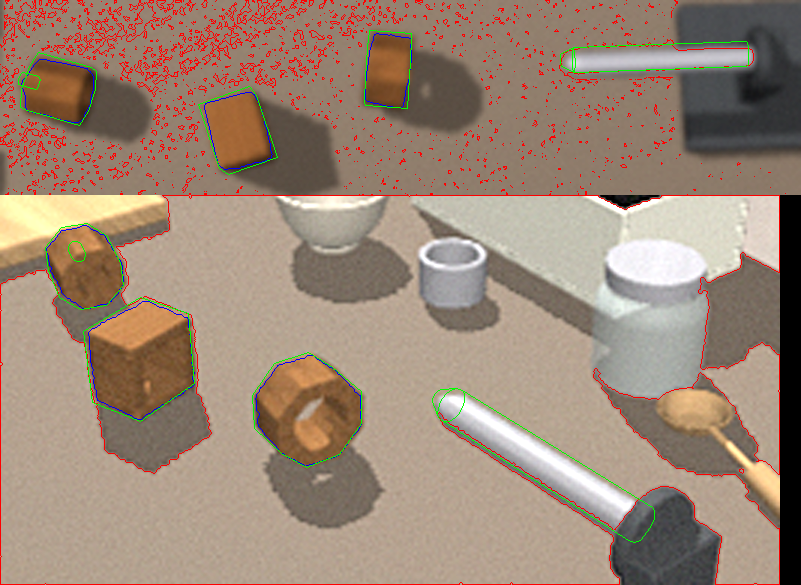

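Fits overlay well (cap at left, square ring in the middle, octagon right, rod slightly off because of thresholds). I'll tighten the masks and check which way the cap points.

```bash
python3 - <<'E'
s=open("fit.py").read()
s=s.replace("(h[...,1]>130)&(h[...,0]<20)&(h[...,2]>30)","(h[...,1]>108)&(h[...,0]<22)").replace("(h[...,1]<60)&(h[...,2]>90)","(h[...,1]<33)&(h[...,2]>95)")
s=s.replace('''"rod" if name=="rod" else "wood"))''','''"rod" if name=="rod" else "wood"))
        lab=cv2.connectedComponents(data[n][1].astype(np.uint8))[1];q=((q.mean(0)-lo)*S).astype(int)
        near=lab[q[1]-12:q[1]+13,q[0]-12:q[0]+13];near=near[near>0]
        k=np.bincount(near).argmax();m=(lab==k).astype(np.uint8);o=np.zeros_like(m)
        cv2.drawContours(o,cv2.findContours(m,cv2.RETR_EXTERNAL,cv2.CHAIN_APPROX_NONE)[0],-1,1,-1);data[n]=(lo,o>0)''')
open("fit.py","w").write(s)
E
cat > f1.py <<'E'
from ov import *
im={n:cv2.imread(f"pics/{n}0.png")[:,:,::-1].copy() for n in CAL}
F={}
for name,p in(("square",[.47,.2135,1.9]),("octagon",[.526,.0857,1.53]),("cap",[.5035,.3717,1.316]),("cap",[.5035,.3717,1.316+np.pi]),("rod",[.53,-.21,1.6])):
    for sub in(("top",),("side",),("top","side")):
        x,i=fit(name,{k:im[k] for k in sub},p);print(name,sub,np.round(x,4),i)
    F.setdefault(name,(x,MODEL[name][1]))
overlay(im,F,dict(top=(185,220,452,285),side=(190,200,450,330)),"pics/ov2.png",3,False)
E
python3 f1.py
```

```text
square ('top',) [0.4697 0.2134 1.8489] [np.float64(0.951)]
square ('side',) [0.471  0.2131 1.9352] [np.float64(0.947)]
square ('top', 'side') [0.47   0.2136 1.8659] [np.float64(0.949), np.float64(0.943)]
octagon ('top',) [0.5255 0.0857 1.4512] [np.float64(0.948)]
octagon ('side',) [0.5266 0.0849 1.5298] [np.float64(0.964)]
octagon ('top', 'side') [0.5259 0.0856 1.4561] [np.float64(0.946), np.float64(0.959)]
cap ('top',) [0.5028 0.3719 1.3477] [np.float64(0.942)]
cap ('side',) [0.5047 0.3728 1.3594] [np.float64(0.916)]
cap ('top', 'side') [0.5035 0.3721 1.3548] [np.float64(0.933), np.float64(0.903)]
cap ('top',) [0.503  0.3725 4.4864] [np.float64(0.922)]
cap ('side',) [0.5047 0.3728 4.501 ] [np.float64(0.916)]
cap ('top', 'side') [0.5037 0.3727 4.5075] [np.float64(0.911), np.float64(0.906)]
rod ('top',) [ 0.5328 -0.2098  1.6409] [np.float64(0.773)]
rod ('side',) [ 0.5327 -0.1928  1.6145] [np.float64(0.762)]
rod ('top', 'side') [ 0.5307 -0.2089  1.6174] [np.float64(0.769), np.float64(0.726)]
```

View pics/ov2.png

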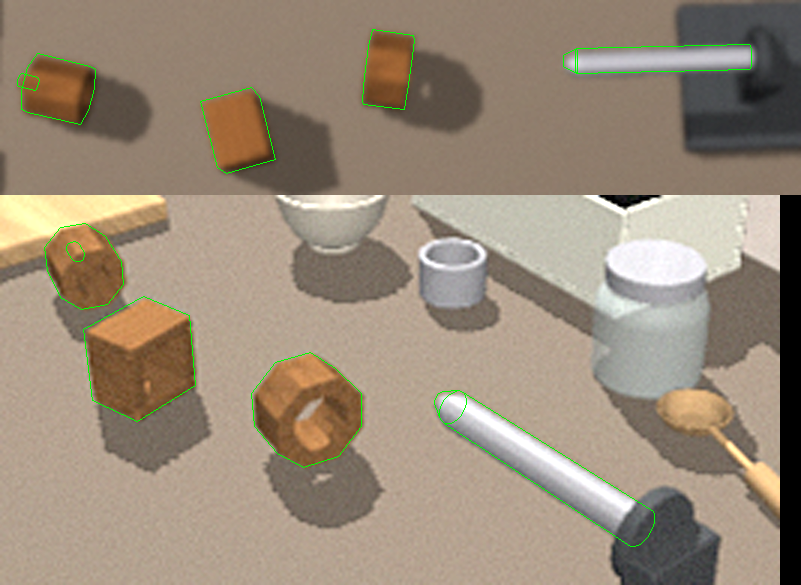

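```bash
cat > rod.py <<'E'
from fit import *
im={n:cv2.imread(f"pics/{n}0.png")[:,:,::-1].copy() for n in CAL}
for n,(u0,v0,u1,v1) in dict(top=(365,228,440,254),side=(325,255,408,325)).items():
    for vt in(85,105,120):
        c=cv2.resize(im[n][v0:v1,u0:u1],None,fx=S,fy=S,interpolation=cv2.INTER_CUBIC)
        h=cv2.cvtColor(c,cv2.COLOR_RGB2HSV);m=((h[...,1]<35)&(h[...,2]>vt)).astype(np.uint8)
        _,lab,st,_=cv2.connectedComponentsWithStats(m);k=1+st[1:,4].argmax()
        ys,xs=np.nonzero(lab==k);P=np.c_[(xs+.5)/S-.5+u0,(ys+.5)/S-.5+v0]
        L=np.ptp(P[:,0]);s=P[(P[:,0]>P[:,0].min()+.15*L)&(P[:,0]<P[:,0].max()-.15*L)]
        # column-wise centre
        cols=np.unique(s[:,0]);mid=np.array([[u,(s[s[:,0]==u,1].min()+s[s[:,0]==u,1].max())/2] for u in cols])
        a,b=np.polyfit(mid[:,0],mid[:,1],1);w=np.mean([np.ptp(s[s[:,0]==u,1]) for u in cols])
        e=[P[:,0].min(),P[:,0].max()];A=[back(n,u,a*u+b,.115) for u in e]
        d=A[0]-A[1];yaw=np.arctan2(d[1],d[0]);x=A[1][0]+(-.13-A[1][1])*d[0]/d[1]
        print(n,vt,"yaw",yaw.round(4),"x at y=-.13",x.round(4),"ends",A[0][:2].round(4),A[1][:2].round(4),"w",w)
# stand foot seen from above: dark box
f=[prism(4,1,-.06,.06)*[1,.065,.009]]
MODEL["foot"]=(f,.009)
import fit as F
old=F.masks
for vt in(55,65,75):
    F.masks=lambda c,k:cv2.cvtColor(c,cv2.COLOR_RGB2HSV)[...,2]<vt
    try:print("foot",vt,F.fit("foot",{"top":im["top"]},[.53,-.225,1.6],6))
    except Exception as e:print(e)
E
python3 rod.py
```

```text
top 85 yaw 1.6264 x at y=-.13 0.5265 ends [ 0.5225 -0.0589] [ 0.5311 -0.2125] w 7.144662921348314
top 105 yaw 1.6261 x at y=-.13 0.5266 ends [ 0.5227 -0.0601] [ 0.5311 -0.2113] w 5.2988505747126435
top 120 yaw 1.6293 x at y=-.13 0.5265 ends [ 0.5225 -0.062 ] [ 0.5312 -0.2101] w 3.7090643274853803
side 85 yaw 1.6271 x at y=-.13 0.5275 ends [ 0.5232 -0.0537] [ 0.5317 -0.2044] w 13.367647058823529
side 105 yaw 1.6259 x at y=-.13 0.53 ends [ 0.5257 -0.0512] [ 0.534  -0.2015] w 10.783422459893048
side 120 yaw 1.6284 x at y=-.13 0.5314 ends [ 0.5268 -0.0512] [ 0.5354 -0.1996] w 9.365489130434783
foot 55 (array([ 0.52898636, -0.23230311,  1.63310285]), [np.float64(0.728)])
foot 65 (array([ 0.52831354, -0.23744052,  1.6278524 ]), [np.float64(0.863)])
foot 75 (array([ 0.52717873, -0.23883464,  1.60678332]), [np.float64(0.844)])
```

```bash
cat > h.py <<'E'
import numpy as np
from rig import arm
YAW=1.627;D=np.array([np.cos(YAW),np.sin(YAW),0]);ROOT=np.array([.523,-.059,.115])-.15*D
G=arm.grip_depth
def rot(yaw,sg):   # tool down, closing line square to the hole axis
    y=sg*np.array([-np.sin(yaw),np.cos(yaw),0]);z=np.array([0,0,-1.]);return np.c_[np.cross(y,z),y,z]
def tcp(c):return np.array(c)-[0,0,G]
def on(s,dz=0,dy=0):return tcp(ROOT+s*D+[0,0,dz]+dy*np.array([-D[1],D[0],0]))
def sign(yaw):
    best=min((1,-1),key=lambda s:abs(arm.solve_ik(on(.2),rot(YAW,s))[5]) if arm.solve_ik(on(.2),rot(YAW,s)) is not None else 1e9)
    return best
def pick(x,y,z,yaw,w,s):
    R=rot(yaw,s)
    arm.move_to(tcp([x,y,z+.12]),R);arm.move_l(tcp([x,y,z]),feed=.15)
    arm.grip(w-.015);print("width",arm.current_width(),"grasp",arm.current_grasp_force(),"t",arm.current_t())
def insert(s0,s1,dz=0,dy=0,n=4,lim=8):
    f0=np.array(arm.current_force())
    for s in np.linspace(s0,s1,n+1)[1:]:
        arm.move_l(on(s,dz,dy),feed=.08);f=np.array(arm.current_force())-f0
        print("s",round(s,4),"f",f.round(1))
        if np.linalg.norm(f)>lim:print("STOP");return False
    return True
def snap(tag,box=None):
    import cv2
    o=[]
    for n in("top","side"):
        a=arm.snapshot(n)[:,:,::-1];u0,v0,u1,v1=dict(top=(300,190,500,290),side=(240,200,440,340))[n]
        o.append(np.clip(cv2.resize(a[v0:v1,u0:u1],None,fx=2.4,fy=2.4,interpolation=2)*1.4,0,255).astype(np.uint8))
    cv2.imwrite(f"pics/{tag}.png",np.vstack(o))
E
python3 - <<'E'
from h import *
s=sign(0);print(s,[np.round(arm.solve_ik(on(.2),rot(YAW,k)),0) for k in(1,-1)],ROOT)
pick(.47,.2136,.029,1.866,.058,s)
R=rot(YAW,s)
arm.move_l(tcp([.47,.2136,.125]),feed=.2)
arm.move_l(on(.205),R,feed=.2)
print(arm.current_ee_pos()-on(.205),arm.current_force(),arm.current_width(),arm.current_t())
snap("sq_pre")
E
```

```text
-1 [array([ -8.,  29.,  99.,  -0.,  52., 169.]), array([ -8.,  29.,  99.,  -0.,  52., -11.])] [ 0.53142611 -0.20876315  0.115     ]
width 0.05804057696280556 grasp 29.999947249889374 t 3.1417
[-0.00038336  0.00076044 -0.00013714] [ 0.06966136  0.01239842 -0.92616665] 0.05803913524740892 5.0417
```

View pics/sq_pre.png

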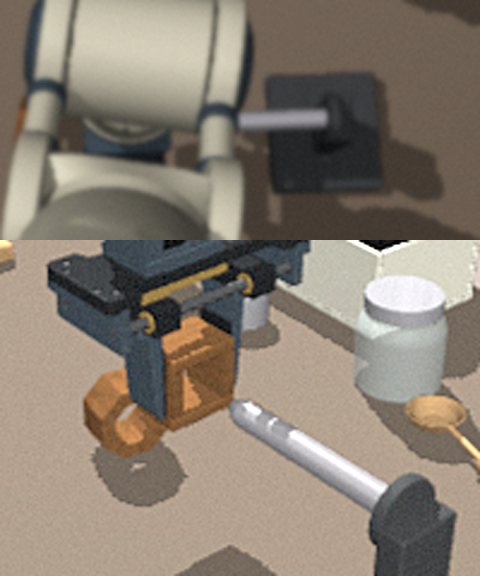

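The square ring is held level with its hole facing the rod tip (tip at about (235,410) in the crop). I'll insert it.

Run:
```python
from h import *
if insert(.205,.033,n=5):
    arm.move_l(on(.033,-.008),feed=.05);print("low f",np.round(arm.current_force(),2))
    arm.grip(.09);arm.move_l(on(.033,.11),feed=.2);arm.move_l(on(.21,.11),feed=.25)
    s=-1
    pick(.526,.0856,.031,1.48,.062,s)
    arm.move_l(tcp([.526,.0856,.115]),feed=.2)
    arm.move_l(on(.205),rot(YAW,s),feed=.2)
    snap("oc_pre")
print(arm.current_t())
```

```text
s 0.1706 f [ 0.7 -0.1 -0.2]
s 0.1362 f [ 0.7 -0.5  0. ]
s 0.1018 f [ 1.1 -1.5 -0. ]
s 0.0674 f [ 1.4 -0.4  0.4]
s 0.033 f [ 1.5  0.4 -0.2]
low f [ 0.31  1.29 -1.78]
width 0.062204208451904865 grasp 29.806060729315504 t 12.6417
13.9083
```

View pics/oc_pre.png

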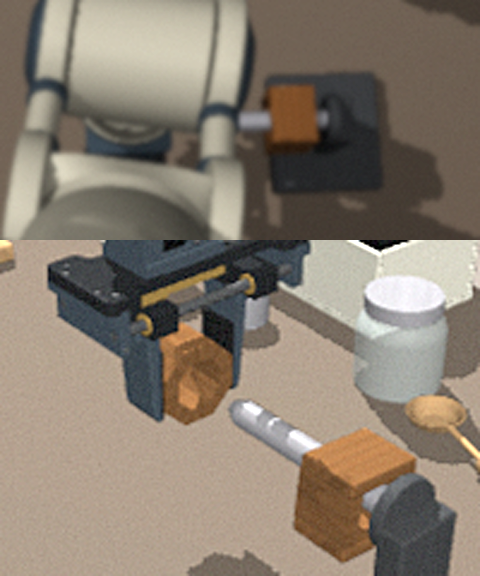

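The square ring hangs on the rod about 11 mm off the flange, and the octagon is held in front of the tip. I'll insert it and fetch the cap.

Run:
```python
from h import *
if insert(.205,.083,n=4):
    arm.move_l(on(.083,-.008),feed=.05);print("low f",np.round(arm.current_force(),2))
    arm.grip(.09);arm.move_l(on(.083,.11),feed=.2);arm.move_l(on(.25,.11),feed=.25)
    s=-1
    pick(.5037,.3722,.025,1.355,.05,s)
    arm.move_l(tcp([.5037,.3722,.115]),feed=.2)
    arm.move_l(on(.205),rot(YAW,s),feed=.2);arm.sleep(.3)
    print(arm.current_ee_pos()-on(.205),np.round(arm.current_force(),2))
    snap("cap_pre")
print(arm.current_t())
```

```text
s 0.1745 f [ 0.2 -0.9  0.5]
s 0.144 f [-0.9 -0.4 -0.6]
s 0.1135 f [-0.8 -0.6  0.3]
s 0.083 f [-0.2  0.6 -0.9]
low f [ 0.59  0.02 -0.1 ]
width 0.049896718214106496 grasp 29.85517126042396 t 21.4417
[-1.08657999e-05  2.54793978e-04 -1.30889138e-05] [ 0.57  0.36 -1.57]
24.475
```

View pics/cap_pre.png

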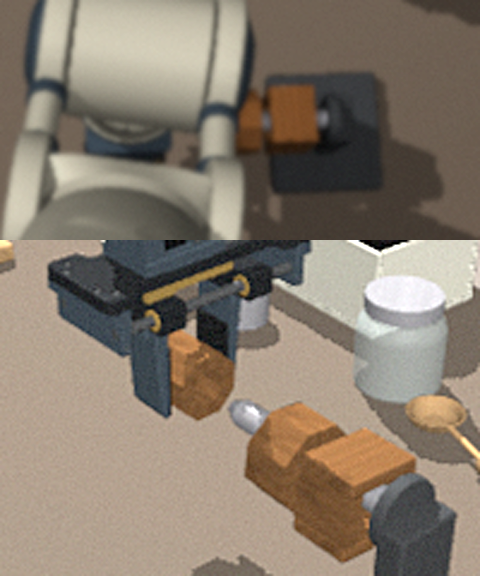

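Both rings hang in order, and the cap's face points at the rod tip. I'll feed it on in small steps with force checks.

Run:
```python
from h import *
arm.move_l(on(.18),feed=.08);arm.sleep(.3)
print(insert(.18,.146,n=9,lim=5),np.round(arm.current_ee_pos(),4),arm.current_t())
```

```text
s 0.1762 f [ 0.7 -0.   1.1]
s 0.1724 f [ 0.6 -0.1  0.7]
s 0.1687 f [ 0.6 -0.1  0.4]
s 0.1649 f [0.5 0.6 0.6]
s 0.1611 f [-0.3 -2.  -0.4]
s 0.1573 f [-1.8 -1.8 -1.3]
s 0.1536 f [-2.6 -2.9  0.8]
s 0.1498 f [-2.1 -1.4 -0.3]
s 0.146 f [-3.2 -3.8  0.6]
STOP
False [ 0.5231 -0.0633  0.0962] 27.4917
```

Run:
```python
from h import *
dy=.0015
arm.move_l(on(.146,0,dy),feed=.02);arm.sleep(.2);print(np.round(arm.current_force(),1))
f0=np.array(arm.current_force())
for s in np.arange(.144,.126,-.0015):
    arm.move_l(on(s,0,dy),feed=.03);arm.sleep(.1);f=np.array(arm.current_force());print(round(s,4),f.round(1))
    if (f-f0)@D>8 or np.linalg.norm(f-f0)>20:break
snap("cap_in");print(arm.current_t(),arm.current_width())
```

```text
[-1.1 -0.7 -0.2]
0.144 [ 0.1  0.  -0.5]
0.1425 [-0.   0.2 -0.1]
0.141 [-0.2  0.1 -1. ]
0.1395 [ 0.7  0.4 -0.8]
0.138 [ 0.7 -0.2 -1. ]
0.1365 [-0.6 -0.2 -1.1]
0.135 [-0.8 -0.3 -0.8]
0.1335 [1.3 6.6 0.6]
0.132 [ 2.1 16.8  1.1]
31.1917 0.04953249409035598
```

View pics/cap_in.png

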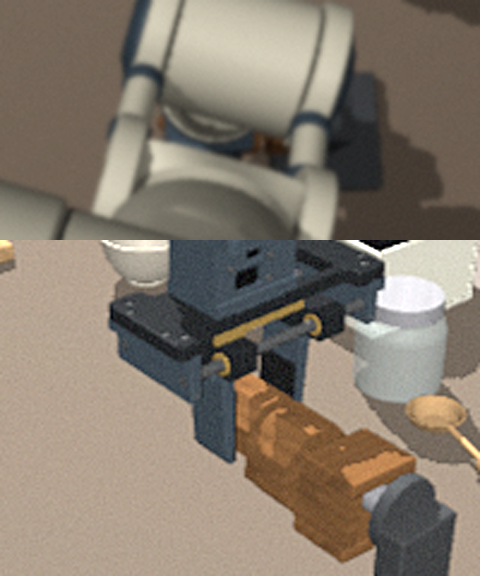

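The floor of the bore touched the tip just where expected (s ≈ 0.133), so the cap is home. I'll ease off, lower it 3 mm, release and check.

Run:
```python
from h import *
dy=.0015
arm.move_l(on(.1338,0,dy),feed=.02);arm.move_l(on(.1338,-.0028,dy),feed=.02);print(np.round(arm.current_force(),1))
arm.grip(.09);arm.sleep(.3);arm.move_l(on(.1338,.13,dy),feed=.15);arm.move_l(on(.36,.15),feed=.25)
snap("end");print(arm.current_t(),np.round(arm.current_force(),1))
```

```text
[-0.3  4.6  4.2]
34.9833 [-0.6 -0.   0. ]
```

View pics/end.png

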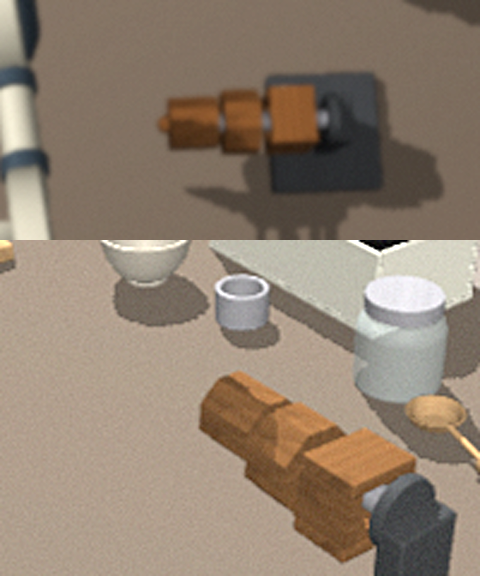

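The square ring, octagon ring and cap (ball at about (163,124)) are lined up on the rod in order, and the gripper is clear.

```bash
python3 -c "
from rig import arm
print(arm.sign_off())"
```

```text
the job is handed in; nothing more can be done
None
```

I handed the job in at about 35 s: the square ring, then the eight-sided ring, hang on the rod with the end cap pushed home, the gripper is clear and no bystander was touched; the judge's verdict was not shown.

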